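Load the oscillation gearbox pinions and give them a shot from the slim spray can

TASK

Set the two steel pinions in the white gearbox, shaft up and flat on the pocket floors: the big one in the big pocket, the small one in the small pocket. Then lubricate them: press the nozzle cap of the slim spray can with the straw all the way down without pounding it, and let it spring back up. Do not press the stout can's nozzle, and do not push the bowl, jar, screwdriver or switch plate about.

Things in the scene. Friction and masses are not known exactly. Their poses are not given: they have to be found in the camera images.
- gearbox: white plastic oscillation gearbox housing screwed to the table, a block 100 (its x) x 130 (its y) x 30 mm high, open at the top with two round pockets 14 mm deep; four low screw lugs (15 mm high) reach to 82 mm either side along y, a stub shaft 26 mm out of its -x side. Origin: centre of the underside, z up
- big_pocket (a point): centre of the floor of the big pocket (47 mm bore), 16 mm above the table, at y = -30 mm in the gearbox frame; the mouth is 14 mm above this point
- small_pocket (a point): centre of the floor of the small pocket (31 mm bore), 16 mm above the table, at y = +32 mm in the gearbox frame; the mouth is 14 mm above this point
- big_pinion: big loose steel pinion standing on its toothed wheel: wheel 40 mm across and 12 mm thick, above it a round shaft 12 mm across and 24 mm long (36 mm high in all), 85 to 170 g. Origin: centre of the wheel's underside, z up the shaft
- small_pinion: small loose steel pinion standing on its toothed wheel: wheel 24 mm across and 12 mm thick, above it a round shaft 12 mm across and 24 mm long (36 mm high in all), 38 to 77 g. Origin: centre of the wheel's underside, z up the shaft
- slim_can: slim aluminium spray can, 42 mm across, fixed upright in a dark steel clamp foot (76 mm across); its white nozzle cap carries a thin straw pointing along the can's +y, to the gearbox; 162 mm high over the cap. Origin: centre of the underside, z up. It and the stout can stand side by side on the gearbox's -y side, in either order
- slim_nozzle_top (a point): centre of the flat top of the slim can's nozzle cap, a white plastic button 20 mm across that stands 21 mm clear of the can; it moves with the cap
- slim_nozzle (a joint): travel of the slim can's nozzle cap: 0 up, 0.007 m fully down; a spring pushes it up with 3 N at rest, 7 N fully down
- stout_can: stout aluminium spray can, 62 mm across and 147 mm high over its cap, in the same kind of clamp foot; its nozzle cap has only a short spout, no straw. Not to be pressed. Origin: centre of the underside, z up
- stout_nozzle (a joint): travel of the stout can's nozzle cap: 0 up, 0.007 m fully down
- bowl: stainless steel bowl, loose, 130 mm across and 50 mm high; origin under its centre
- jar: clear plastic jar with a twist lid, loose, 72 mm across and 100 mm high; origin under its centre
- screwdriver: wooden-handled screwdriver, loose, 190 mm long, lying along its x
- switch_plate: red plastic wall switch plate with a toggle, loose, 75 x 115 mm, 7 mm thick, toggle up to 22 mm; origin under its centre

How it is judged:
On the way, in this order (a step that is already met when the one before it is completed fails the run):
1. each pinion stands released on the floor of its own pocket, shaft up (horizontal distance between big_pinion and big_pocket below 0.006 m and z of big_pinion in the frame of big_pocket between -0.004 and 0.003 m and angle between each of big_pinion, small_pinion's own z axis and vertical below 0.12 rad and contact force between the fingers and big_pinion below 0.1 N and horizontal distance between small_pinion and small_pocket below 0.006 m and z of small_pinion in the frame of small_pocket between -0.004 and 0.003 m and contact force between the fingers and small_pinion below 0.1 N), for 0.2 s.
2. after that, the slim can's nozzle cap is pressed down (more than 4.5 mm of its 7 mm) (value of joint slim_nozzle above 0.0045 m), for 0.1 s.
At the end, for the whole second after the job is handed in: The big pinion stands in the big pocket and the small pinion in the small pocket, each within 6 mm of the pocket's centre, on its floor (within 3 mm), upright within 7 degrees, released and at rest; the slim can's nozzle cap has been pressed after that and is up again (within 1.5 mm) (all of step 1 and value of joint slim_nozzle below 0.0015 m and linear speed of each of big_pinion, small_pinion below 0.02 m/s); the robot touches nothing.
It fails at once if the stout can's nozzle is pressed (more than 3 mm) (value of joint stout_nozzle above 0.003 m).
It fails at once if the slim can is pressed or struck too hard (more than 40 N) (contact force between anything else and slim_can above 40 N).
It fails at once if the bowl, jar, screwdriver or switch plate is pushed more than 30 mm away (distance of any of bowl, jar, screwdriver, switch_plate from where it was at the start of the episode above 0.03 m).
It also fails if it takes over 64 s, if anything falls off the work surface, if the arm or the gripper's body presses on something with over 40 N, if the wrist force passes 120 N, or if a joint passes its speed limit or range.

ROBOT

A 6-joint arm with a two-finger parallel gripper is mounted at the origin on the work surface. World frame = base frame: x ahead of the robot, y to its left, z up, the work surface at z = 0. Lengths are in m, angles in rad, forces in N, time in s.
With the tool pointing down it reaches from about 0.3 to 0.875 m from the base axis. Payload 6.4 kg.
Tool frame: the origin (TCP) lies at the very end of the fingers, on their centre line; the grasp point (between the pads) lies 19 mm behind it; z points along the fingers, y is the line along which they close (so a half turn about z gives the same grasp; the last joint's range is limited). The gripper opens to 88 mm and grips with 3 to 60 N. Pads are 18 mm wide; open, the fingers measure 123 mm over their backs; the gripper's body (75 mm by 187 mm) begins 45 mm behind the grasp point.
Start: joints at [1.115, 0.181, 1.607, -0, 1.354, -0.206], TCP at [0.142, 0.557, 0.239] pointing down, gripper open.
Joint ranges: [-2.99, 2.99], [-0.89, 2.07], [0.3, 2.58], [-1.14, 4.28], [0, 2.63], [-3.12, 3.12]. Speed limits (rad/s): [2.57, 2.57, 3.01, 3.14, 3.14, 3.14].

INTERFACE

Orientations are given as a rotation vector (axis times angle).
In Python, from cell import get_obs, grab_frame, camera_info, hand_in gives the robot as it stands. The module is installed in compiled form; this text tells all that it offers.
- The arm moves only by the tool move_arm, never from a script. Its argument "steps" is a list of rows, each an object with "translation": the shift along the tool's x, y, z in cm, a list of three; "roll": the turn about the tool's z in rad. A call has exactly 5 rows; each row shifts and turns the commanded pose from where the row before left it, along the tool's axes as they then stand; what a row does not reach is not made up. A row lasts 1/12 s, in which the tool goes at most 41.7 mm and 7.16 degrees, less where a joint would pass 70% of its speed; a pose out of reach is approached as far as the arm can. A call with a gripper value outside its range is refused whole. "jaw" is the opening, from -1 (shut) to 1 (fully open), set as the call begins (left out, the last holds). The fingers move at their own pace and stop on an object; "grip_force" is the grip in N (left out, the last holds). Time passes only in rows, so rows that do not move let the fingers close, or fill a call up. It gives the time, the measured TCP pose, the force, the opening and the grip force at its end, in the units of the state.
- get_obs(): the state, without advancing time (a new reading comes with each control period).
- grab_frame(name): name is "scene" or "top" or "wrist"; returns (picture, depth): 480x640x3 uint8, red, green, blue; 480x640 float32, m along the optical axis (not along the pixel's ray), 0 where there is no reading.
- camera_info(name): a dict with "K" (3x3 intrinsics, pixels), "extrinsics" (4x4, takes a point from world to camera coordinates). Camera axes: x right, y up, looking along -z (the intrinsics and any distortion apply to the point x, -y, -z); pixel columns grow to the right and rows downward; lengths in m; the calibration is good to about 2 mm. A picture is of the moment at which its call begins: read the wrist's pose just before it. camera_info takes no time and is no camera call; for the wrist camera it gives the pose at the moment of the call.
- hand_in(): hands the job in; it is judged then, once.
The state is a dict: "time": time; "joint_positions": joint angles; "qd": joint speeds; "tau": joint torques, N m; "position": TCP position; "tcp_rot": TCP orientation; "ft_force": force on the tool from outside, world axes, zero at the start; "wrist_torque": the same for the moment, N m; "gripper_width": finger opening in m; "gripper_force": force on a finger pad.
Only numpy, scipy, OpenCV 4.12 (cv2) and the standard library are available. Lean on these libraries where they do the work, as an engineer would, in place of code of your own. Each camera call takes 0.05 s, during which the arm holds its last target. There are 200 camera calls.

## Working session

There is one attempt and no reset: what is moved stays moved. The work goes in short steps, Python scripts to look and compute and a tool call to move; the robot and the scene stay as the last step left them, time stands still between calls to the robot, and variables do not carry over. Pictures are saved under pics/ and viewed, at most 10 in all, crops included, and the job is handed in when it is done.

Besides the shell and the picture viewer there is one more tool, called after "Emit:" as a command line: name --argument value ..., lists and objects as JSON in quotes. move_arm: Moves the arm, as the interface text tells. Its arguments: {"type":"object","properties":{"steps":{"type":"array"},"jaw":{"type":"number"},"grip_force":{"type":"number"}},"required":["steps"]}

```bash
mkdir -p pics; cat > h.py <<'E'
import numpy as np, cv2
from cell import get_obs, grab_frame, camera_info, hand_in
from scipy.spatial.transform import Rotation as R
def save(n,im): cv2.imwrite('pics/'+n,im[:,:,::-1])
def cam(name):
    c=camera_info(name); return np.array(c['K']),np.array(c['extrinsics']),c
def cloud(depth,K,E):
    v,u=np.mgrid[:480,:640]
    p=np.stack([(u-K[0,2])/K[0,0]*depth,-(v-K[1,2])/K[1,1]*depth,-depth],-1)
    return (p-E[:3,3])@E[:3,:3]
def ray(u,v,z,K,E):
    d=np.array([(u-K[0,2])/K[0,0],-(v-K[1,2])/K[1,1],-1.])@E[:3,:3]
    o=-E[:3,:3].T@E[:3,3]
    return o+d*(z-o[2])/d[2]
E
python3 - <<'E'
from h import *
o=get_obs(); print({k:np.round(v,3) for k,v in o.items()})
for n in('top','scene'):
    im,d=grab_frame(n); K,E,c=cam(n); save(n+'0.png',im); np.savez(n+'0.npz',im=im,d=d,K=K,E=E)
    print(n,np.round(K,1).tolist(),np.round(-E[:3,:3].T@E[:3,3],3),[k for k in c],c.get('distortion'),(d>0).mean())
E
```

```text
{'time': np.float64(0.0), 'joint_positions': array([ 1.115,  0.182,  1.608,  0.   ,  1.354, -0.206]), 'qd': array([-0.001, -0.001, -0.   , -0.002, -0.   ,  0.   ]), 'tau': array([ 0.0000e+00, -4.3386e+01, -3.4185e+01,  7.0000e-02,  3.8000e-02,
       -0.0000e+00]), 'position': array([0.142, 0.557, 0.238]), 'tcp_rot': array([-3.910e-01, -3.117e+00,  3.000e-03]), 'ft_force': array([-0.696, -0.713, -0.099]), 'wrist_torque': array([ 0.041, -0.034,  0.013]), 'gripper_force': np.float64(0.0), 'gripper_width': np.float64(0.089)}
top [[485.7, 0.0, 326.9], [0.0, 485.7, 238.5], [0.0, 0.0, 1.0]] [ 0.466 -0.003  1.319] ['K', 'extrinsics'] None 0.996015625
scene [[455.1, 0.0, 321.9], [0.0, 455.1, 243.1], [0.0, 0.0, 1.0]] [0.948 0.64  0.638] ['K', 'extrinsics'] None 0.99591796875
```

View pics/top0.png

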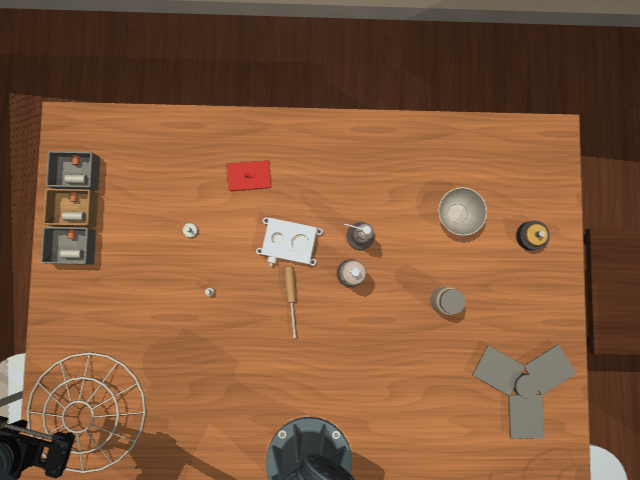

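View pics/scene0.png

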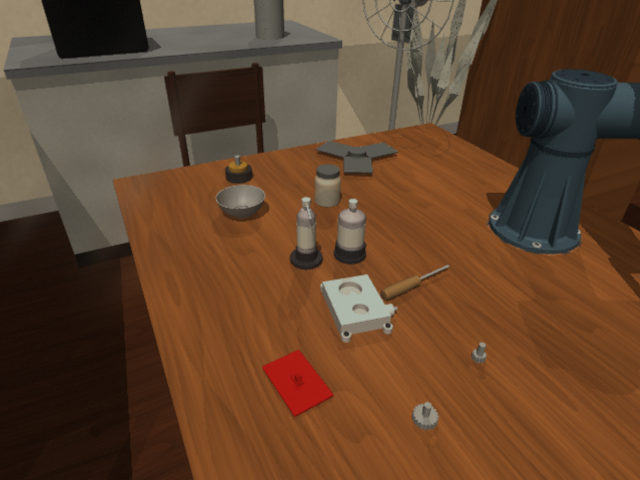

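The top view shows the big pinion at about (190,230), the small one at (210,292), the gearbox at (290,241) with its big pocket at (302,242) and small pocket at (279,239). The slim can with the straw is at (361,235) and the stout can at (352,272). The scene view confirms both pinions are upright.

```bash
cat >> h.py <<'E'
def comp(P,box,zr):
    x0,x1,y0,y1=box
    m=(P[...,0]>x0)&(P[...,0]<x1)&(P[...,1]>y0)&(P[...,1]<y1)&(P[...,2]>zr[0])&(P[...,2]<zr[1])
    return m
E
python3 - <<'E'
from h import *
for n in('top','scene'):
    z=np.load(n+'0.npz'); K,E=z['K'],z['E']; P=cloud(z['d'],K,E)
    if n=='top':
        for nm,(u,v,zz) in dict(big=(190,230,.012),small=(210,292,.03),bp=(302,242,.03),sp=(279,239,.03),slim=(365,231,.16),stout=(353,272,.145),gb=(290,241,.03)).items(): 
            print(nm,ray(u,v,zz,K,E).round(3),P[v-1:v+2,u-1:u+2,2].round(3).tolist())
    pos=dict(big=(.49,.366),small=(.319,.319))
    T=np.load('top0.npz');
    for nm,(x,y) in pos.items():
        for zr in((.006,.02),(.025,.045)):
            m=comp(P,(x-.04,x+.04,y-.04,y+.04),zr); q=P[m]
            if len(q): print(n,nm,zr,len(q),q.min(0).round(4),q.max(0).round(4),((q.min(0)+q.max(0))/2).round(4))
    x,y=.46,.1
    m=comp(P,(.36,.58,0.02,.2),(.022,.034))
    if m.sum()>10:
        q=P[m]; r=cv2.minAreaRect((q[:,:2]*1000).astype(np.float32)); print(n,'gb',r,np.median(q[:,2]))
    m=comp(P,(.3,.6,-.2,.02),(.1425,.18)); q=P[m]; print(n,'caps',len(q)); 
    nn,lab,st,ce=cv2.connectedComponentsWithStats(m.astype(np.uint8))
    for i in range(1,nn):
        if st[i,4]>3: 
            q=P[lab==i]; print(' ',st[i],q.min(0).round(3),q.max(0).round(3))
E
```

```text
big [0.597 0.329 0.012] [[0.032, 0.025, 0.015], [0.037, 0.019, 0.01], [0.026, 0.017, 0.008]]
small [0.433 0.266 0.03 ] [[0.036, 0.029, 0.011], [0.03, 0.021, 0.01], [0.025, 0.017, 0.013]]
bp [0.568 0.028 0.03 ] [[0.019, 0.014, 0.017], [0.018, 0.019, 0.014], [0.013, 0.017, 0.018]]
sp [0.575 0.089 0.03 ] [[0.018, 0.018, 0.018], [0.019, 0.016, 0.017], [0.018, 0.017, 0.012]]
slim [ 0.587 -0.126  0.16 ] [[0.163, 0.164, 0.164], [0.162, 0.163, 0.166], [0.167, 0.163, 0.163]]
stout [ 0.489 -0.099  0.145] [[0.151, 0.15, 0.149], [0.146, 0.148, 0.147], [0.147, 0.145, 0.151]]
gb [0.57 0.06 0.03] [[0.025, 0.031, 0.024], [0.032, 0.03, 0.021], [0.033, 0.029, 0.017]]
top big (0.006, 0.02) 29 [0.4541 0.3274 0.0061] [0.5293 0.4047 0.0088] [0.4917 0.366  0.0074]
top small (0.006, 0.02) 20 [0.2819 0.286  0.006 ] [0.3553 0.3558 0.0088] [0.3186 0.3209 0.0074]
top gb ((512.38037109375, 62.85784912109375), (183.62335205078125, 102.78041076660156), 31.114225387573242) 0.029172464741800363
top caps 132
  [350 226  21   9  78] [ 0.581 -0.138  0.148] [ 0.6   -0.09   0.167]
  [349 268  10   8  54] [ 0.481 -0.111  0.143] [ 0.498 -0.09   0.152]
scene gb ((514.9249267578125, 62.13662338256836), (179.1947784423828, 104.66764831542969), 31.01447868347168) 0.02870704592747688
scene caps 108
  [302 197   8  14  64] [ 0.584 -0.142  0.143] [ 0.6   -0.102  0.163]
  [348 199   9   6  44] [ 0.483 -0.113  0.143] [ 0.502 -0.091  0.148]
```

```bash
cat >> h.py <<'E'
def plan(target,yaw=None,show=True):
    """tool-frame shift (cm) if no roll, roll needed so tool y points along world angle yaw"""
    o=get_obs(); Rm=R.from_rotvec(o['tcp_rot']).as_matrix(); p=np.array(o['position'])
    s=''
    if yaw is not None:
        y=np.arctan2(Rm[1,1],Rm[0,1]); s=' roll %.3f'%(-((yaw-y+np.pi)%(2*np.pi)-np.pi))
    print('pos',p.round(4),'rot y ang %.3f'%np.arctan2(Rm[1,1],Rm[0,1]),'z',Rm[:,2].round(3),'shift cm',(Rm.T@(np.array(target)-p)*100).round(2),s,'F',np.round(o['ft_force'],1),'w',round(float(o['gripper_width']),4),'t',round(float(o['time']),2))
E
python3 - <<'E'
from h import *
K,E,c=cam('wrist'); o=get_obs(); Rm=R.from_rotvec(o['tcp_rot']).as_matrix()
print(K.round(1).tolist(),'cam in tool',(Rm.T@(-E[:3,:3].T@E[:3,3]-o['position'])).round(3),'look',(Rm.T@(-E[2,:3])).round(3),'up',(Rm.T@E[1,:3]).round(3))
plan((.597,.329,.2),-.115)
E
```

```text
[[391.3, 0.0, 321.0], [0.0, 391.3, 237.1], [0.0, 0.0, 1.0]] cam in tool [ 0.074 -0.002 -0.145] look [-0.288  0.     0.958] up [0.958 0.001 0.288]
pos [0.1419 0.5567 0.2379] rot y ang 1.321 z [-0.001 -0.001 -1.   ] shift cm [-49.73 -10.81   3.79]  roll 1.436 F [ 1.  -0.9 -0.3] w 0.0885 t 0.1
```

Emit:
move_arm --steps '[{"translation": [-3.3,-0.7,0.25],"roll": 0},{"translation": [-3.3,-0.7,0.25],"roll": 0},{"translation": [-3.3,-0.7,0.25],"roll": 0},{"translation": [-3.3,-0.7,0.25],"roll": 0},{"translation": [-3.3,-0.7,0.25],"roll": 0}]'

```text
time: 0.52
position: [0.2943, 0.4814, 0.2257]
tcp_rot: [-0.391, -3.117, 0.001]
ft_force: [-0.5, 0.4, 0.6]
gripper_width: 0.0882
gripper_force: 0.0
```

Emit:
move_arm --steps '[{"translation": [-3.3,-0.7,0.25],"roll": 0},{"translation": [-3.3,-0.7,0.25],"roll": 0},{"translation": [-3.3,-0.7,0.25],"roll": 0},{"translation": [-3.3,-0.7,0.25],"roll": 0},{"translation": [-3.3,-0.7,0.25],"roll": 0}]'

```text
time: 0.93
position: [0.4457, 0.4066, 0.2132]
tcp_rot: [-0.391, -3.116, 0.001]
ft_force: [-0.1, -0.0, 0.1]
gripper_width: 0.0881
gripper_force: 0.0
```

Emit:
move_arm --steps '[{"translation": [-3.3,-0.7,0.25],"roll": 0},{"translation": [-3.3,-0.7,0.25],"roll": 0},{"translation": [-3.3,-0.7,0.25],"roll": 0},{"translation": [-3.3,-0.7,0.25],"roll": 0},{"translation": [-3.3,-0.7,0.25],"roll": 0}]'

```text
time: 1.35
position: [0.5968, 0.332, 0.2004]
tcp_rot: [-0.391, -3.116, 0.001]
ft_force: [-0.1, 0.7, 0.8]
gripper_width: 0.0882
gripper_force: 0.0
```

Emit:
move_arm --steps '[{"translation": [0,0,0],"roll": 0.12},{"translation": [0,0,0],"roll": 0.12},{"translation": [0,0,0],"roll": 0.12},{"translation": [0,0,0],"roll": 0.12},{"translation": [0,0,0],"roll": 0.12}]'

```text
time: 1.77
position: [0.5956, 0.3327, 0.2003]
tcp_rot: [-1.304, -2.857, 0.002]
ft_force: [-0.0, -0.2, 0.6]
gripper_width: 0.0884
gripper_force: 0.0
```

Emit:
move_arm --steps '[{"translation": [0,0,0],"roll": 0.12},{"translation": [0,0,0],"roll": 0.12},{"translation": [0,0,0],"roll": 0.12},{"translation": [0,0,0],"roll": 0.12},{"translation": [0,0,0],"roll": 0.12}]'

```text
time: 2.18
position: [0.5955, 0.3329, 0.2005]
tcp_rot: [-2.09, -2.345, 0.002]
ft_force: [0.4, -0.8, 0.2]
gripper_width: 0.0882
gripper_force: 0.0
```

Emit:
move_arm --steps '[{"translation": [0,0,0],"roll": 0.12},{"translation": [0,0,0],"roll": 0.12},{"translation": [0,0,0],"roll": 0},{"translation": [0,0,0],"roll": 0},{"translation": [0,0,0],"roll": 0}]'

```text
time: 2.6
position: [0.5956, 0.333, 0.2009]
tcp_rot: [-2.346, -2.089, 0.001]
ft_force: [0.2, -0.5, 1.0]
gripper_width: 0.0883
gripper_force: 0.0
```

```bash
cat >> h.py <<'E'
def wrist(tag):
    plan((0,0,0)); K,E,c=cam('wrist'); im,d=grab_frame('wrist'); save(tag+'.png',im); np.savez(tag+'.npz',im=im,d=d,K=K,E=E); return im,d,K,E
E
python3 - <<'E'
from h import *
wrist('w1'); plan((.597,.329,.2),-.115)
E
```

```text
pos [0.5956 0.333  0.2009] rot y ang -0.116 z [-0.001 -0.    -1.   ] shift cm [-39.94 -55.32  20.13]  F [ 0.2 -0.5  1. ] w 0.0883 t 2.6
pos [0.5957 0.333  0.2009] rot y ang -0.116 z [-0. -0. -1.] shift cm [-0.38  0.18  0.09]  roll -0.001 F [-0.1  0.9  1. ] w 0.0882 t 2.65
```

View pics/w1.png

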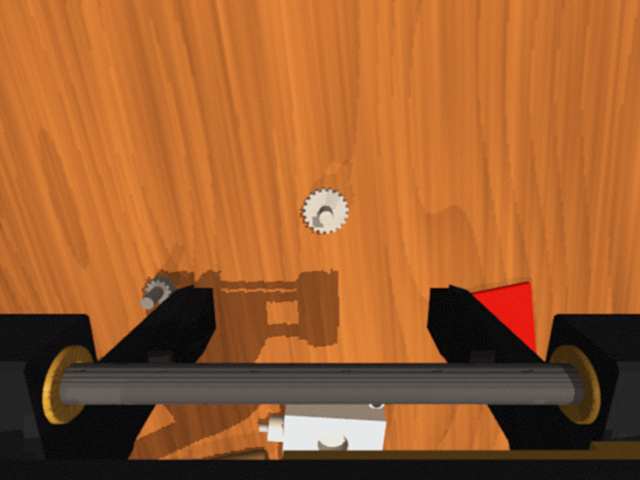

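The wrist view shows the big pinion's wheel at (325,211), with its shaft top near (326,216). The small pinion is at (155,293), and the gearbox is below at about (335,425).

```bash
cat >> h.py <<'E'
def pin(tag,u,v,r=35,smax=70,vmin=90):
    z=np.load(tag+'.npz'); K,E=z['K'],z['E']; hsv=cv2.cvtColor(z['im'],cv2.COLOR_RGB2HSV)
    m=((hsv[...,1]<smax)&(hsv[...,2]>vmin)).astype(np.uint8); k=np.zeros_like(m); cv2.circle(k,(u,v),r,1,-1); m*=k
    m=cv2.morphologyEx(m,cv2.MORPH_CLOSE,np.ones((5,5)))
    cs,_=cv2.findContours(m,cv2.RETR_EXTERNAL,cv2.CHAIN_APPROX_NONE); c=max(cs,key=cv2.contourArea)[:,0,:]
    q=np.array([ray(a,b,.012,K,E) for a,b in c]); (x,y),rad=cv2.minEnclosingCircle((q[:,:2]*1000).astype(np.float32))
    P=cloud(z['d'],K,E); w=P[max(0,v-r):v+r,u-r:u+r].reshape(-1,3); s=w[(w[:,2]>.028)&(w[:,2]<.042)&(np.hypot(w[:,0]-x/1000,w[:,1]-y/1000)<.03)]
    print(tag,'circle@12mm',round(x,1),round(y,1),'r',round(rad,1),'shaft pts',len(s),s.mean(0).round(4) if len(s) else '',(((s.min(0)+s.max(0))/2).round(4)) if len(s) else '')
    wh=w[(w[:,2]>.007)&(w[:,2]<.017)&(np.hypot(w[:,0]-x/1000,w[:,1]-y/1000)<.03)]; print('   wheel pts',len(wh),wh.mean(0).round(4),((wh.min(0)+wh.max(0))/2).round(4))
E
python3 - <<'E'
from h import *
pin('w1',325,211); pin('w1',156,293,24)
E
```

```text
w1 circle@12mm 598.2 329.0 r 20.1 shaft pts 175 [0.5979 0.3286 0.0349] [0.5979 0.3281 0.0328]
   wheel pts 1265 [0.598  0.3291 0.0115] [0.5981 0.3277 0.0121]
w1 circle@12mm 431.7 266.2 r 16.9 shaft pts 195 [0.4351 0.2709 0.0341] [0.4339 0.2702 0.0325]
   wheel pts 313 [0.4365 0.2731 0.0114] [0.4342 0.2703 0.012 ]
```

Emit:
move_arm --steps '[{"translation": [-0.1,0.1,3],"roll": 0},{"translation": [-0.1,0.1,3.5],"roll": 0},{"translation": [-0.1,0.07,3.5],"roll": 0},{"translation": [-0.07,0,3.5],"roll": 0},{"translation": [0,0,2.5],"roll": 0}]' --jaw 0 --grip_force 15

```text
time: 3.07
position: [0.5965, 0.3283, 0.0377]
tcp_rot: [-2.347, -2.087, 0.005]
ft_force: [0.2, -0.3, 0.2]
gripper_width: 0.0569
gripper_force: 0.0
```

Emit:
move_arm --steps '[{"translation": [0,0,1.5],"roll": 0},{"translation": [0,0,0.8],"roll": 0},{"translation": [0,0,0],"roll": 0},{"translation": [0,0,0],"roll": 0},{"translation": [0,0,0],"roll": 0}]'

```text
time: 3.48
position: [0.5997, 0.3297, 0.0206]
tcp_rot: [2.348, 2.085, 0.005]
ft_force: [1.1, 0.3, 0.0]
gripper_width: 0.044
gripper_force: 0.0
```

```bash
python3 - <<'E'
from h import *
plan((.598,.329,.018))
E
```

```text
pos [0.5997 0.3297 0.0206] rot y ang -0.119 z [ 0.004  0.001 -1.   ] shift cm [-0.09 -0.16  0.26]  F [1.1 0.3 0. ] w 0.044 t 3.48
```

Emit:
move_arm --steps '[{"translation": [-0.1,-0.15,0.25],"roll": 0},{"translation": [0,0,0],"roll": 0},{"translation": [0,0,0],"roll": 0},{"translation": [0,0,0],"roll": 0},{"translation": [0,0,0],"roll": 0}]'

```text
time: 3.9
position: [0.5966, 0.3284, 0.0161]
tcp_rot: [2.349, 2.085, 0.001]
ft_force: [-0.6, 1.1, 0.4]
gripper_width: 0.0441
gripper_force: 0.0
```

Emit:
move_arm --steps '[{"translation": [0,0,0],"roll": 0},{"translation": [0,0,0],"roll": 0},{"translation": [0,0,0],"roll": 0},{"translation": [0,0,0],"roll": 0},{"translation": [0,0,0],"roll": 0}]' --jaw -1 --grip_force 25

```text
time: 4.32
position: [0.5966, 0.3282, 0.0157]
tcp_rot: [2.35, 2.085, 0.0]
ft_force: [-0.3, -0.4, -0.2]
gripper_width: 0.0129
gripper_force: 0.3
```

Emit:
move_arm --steps '[{"translation": [0,0,0],"roll": 0},{"translation": [0,0,0],"roll": 0},{"translation": [0,0,0],"roll": 0},{"translation": [0,0,0],"roll": 0},{"translation": [0,0,0],"roll": 0}]'

```text
time: 4.73
position: [0.5965, 0.3282, 0.0157]
tcp_rot: [2.35, 2.085, 0.0]
ft_force: [1.0, 0.4, -0.7]
gripper_width: 0.0111
gripper_force: 25.0
```

Emit:
move_arm --steps '[{"translation": [0,0,-1.5],"roll": 0},{"translation": [0,0,-3],"roll": 0},{"translation": [-1,0,-3.5],"roll": 0},{"translation": [-2.5,0,-3],"roll": 0},{"translation": [-3,0,-3],"roll": 0}]'

```text
time: 5.15
position: [0.5885, 0.2649, 0.1578]
tcp_rot: [2.347, 2.088, 0.002]
ft_force: [1.2, -0.5, -1.5]
gripper_width: 0.0108
gripper_force: 25.0
```

Emit:
move_arm --steps '[{"translation": [-3,0,0],"roll": 0},{"translation": [-3,0,0],"roll": 0},{"translation": [-3,0,0],"roll": 0},{"translation": [-1.5,0,0],"roll": 0},{"translation": [0,0,0],"roll": 0}]'

```text
time: 5.57
position: [0.5762, 0.1573, 0.156]
tcp_rot: [2.353, 2.081, -0.0]
ft_force: [0.4, -0.5, -1.6]
gripper_width: 0.011
gripper_force: 25.0
```

Emit:
move_arm --steps '[{"translation": [0,0,0],"roll": 0},{"translation": [0,0,0],"roll": 0},{"translation": [0,0,0],"roll": 0},{"translation": [0,0,0],"roll": 0},{"translation": [0,0,0],"roll": 0}]'

```text
time: 5.98
position: [0.5762, 0.161, 0.155]
tcp_rot: [-2.348, -2.087, 0.0]
ft_force: [-0.3, 0.2, -1.3]
gripper_width: 0.011
gripper_force: 25.0
```

```bash
python3 - <<'E'
from h import *
wrist('w2')
E
```

```text
pos [0.5762 0.161  0.155 ] rot y ang -0.118 z [-0.  0. -1.] shift cm [-22.75 -55.33  15.52]  F [-0.3  0.2 -1.3] w 0.011 t 5.98
```

View pics/w2.png

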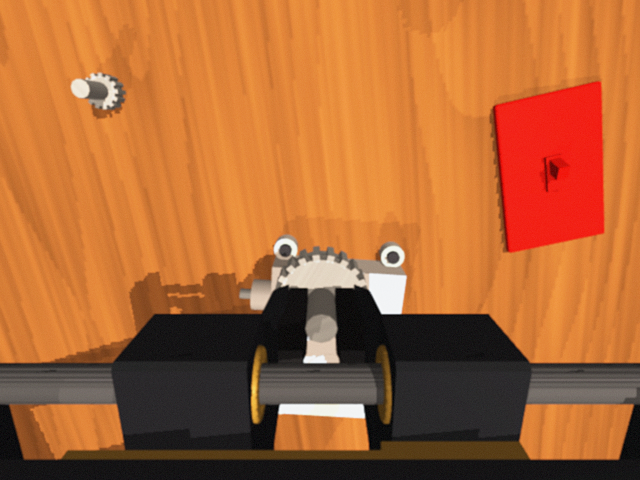

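The gripper hides the pockets here. The lug screws are at (285,249) and (392,257), and the small pinion is at (97,91). I'll raise the arm and move over so the camera looks down past the gripper onto the gearbox.

Emit:
move_arm --steps '[{"translation": [0,0,-3.5],"roll": 0},{"translation": [-2,0,-3],"roll": 0},{"translation": [-2.5,0,-2.5],"roll": 0},{"translation": [-3,0,-1.5],"roll": 0},{"translation": [-3.5,0,0],"roll": 0}]'

```text
time: 6.45
position: [0.5653, 0.0509, 0.2649]
tcp_rot: [2.343, 2.085, 0.008]
ft_force: [1.0, -0.1, -0.4]
gripper_width: 0.011
gripper_force: 25.0
```

Emit:
move_arm --steps '[{"translation": [-3.5,0,0],"roll": 0},{"translation": [-2.5,0,0],"roll": 0},{"translation": [-1,0,0],"roll": 0},{"translation": [0,0,0],"roll": 0},{"translation": [0,0,0],"roll": 0}]'

```text
time: 6.87
position: [0.555, -0.0183, 0.2601]
tcp_rot: [-2.35, -2.084, -0.001]
ft_force: [0.6, 0.3, -0.7]
gripper_width: 0.0115
gripper_force: 25.0
```

Emit:
move_arm --steps '[{"translation": [0,0,0],"roll": 0},{"translation": [0,0,0],"roll": 0},{"translation": [0,0,0],"roll": 0},{"translation": [0,0,0],"roll": 0},{"translation": [0,0,0],"roll": 0}]'

```text
time: 7.28
position: [0.555, -0.018, 0.2601]
tcp_rot: [-2.348, -2.087, 0.0]
ft_force: [-0.1, 1.0, -1.3]
gripper_width: 0.0111
gripper_force: 25.0
```

```bash
python3 - <<'E'
from h import *
wrist('w3')
E
```

```text
pos [ 0.555  -0.018   0.2601] rot y ang -0.118 z [-0.  0. -1.] shift cm [ -4.74 -55.32  26.02]  F [-0.1  1.  -1.3] w 0.0111 t 7.28
```

View pics/w3.png

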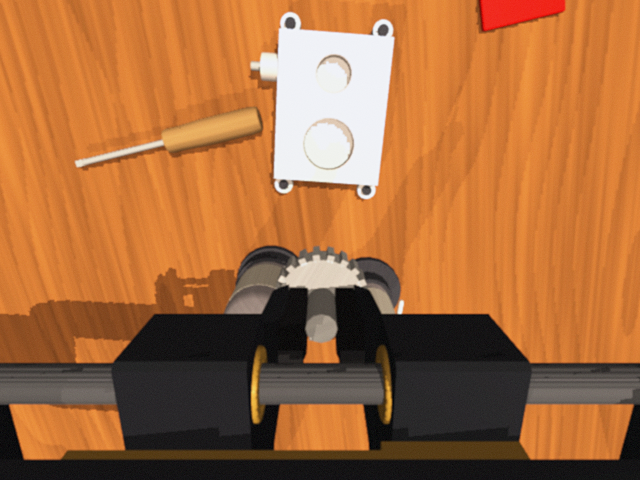

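The whole gearbox is now visible: the small pocket's mouth is at (333,74) and the big pocket's at (328,144). The four lugs are at (290,22), (383,30), (284,185) and (366,190).

```bash
cat >> h.py <<'E'
def gear(tag):
    z=np.load(tag+'.npz'); K,E=z['K'],z['E']; d=cv2.medianBlur(z['d'],5); P=cloud(d,K,E); hsv=cv2.cvtColor(z['im'],cv2.COLOR_RGB2HSV)
    m=((P[...,2]>.0235)&(P[...,2]<.038)&(hsv[...,1]<60)&(np.hypot(P[...,0]-.57,P[...,1]-.06)<.09)).astype(np.uint8)
    cs,h=cv2.findContours(m,cv2.RETR_CCOMP,cv2.CHAIN_APPROX_NONE)
    i=max(range(len(cs)),key=lambda j:cv2.contourArea(cs[j]))
    W=lambda c:np.array([ray(a,b,.03,K,E)[:2]*1000 for a,b in c[:,0,:]],np.float32)
    r=cv2.minAreaRect(W(cs[i])); print('top rect',r,'z med',np.median(P[m>0][:,2]))
    for j,c in enumerate(cs):
        if h[0,j,3]==i and cv2.contourArea(c)>100:
            (x,y),a,t=cv2.fitEllipse(W(c)); print(' hole',round(x,1),round(y,1),np.round(a,1))
    g=cv2.cvtColor(z['im'],cv2.COLOR_RGB2GRAY)
    bw=((hsv[...,1]<50)&(hsv[...,2]>150)).astype(np.uint8)
    c=max(cv2.findContours(bw,cv2.RETR_EXTERNAL,cv2.CHAIN_APPROX_NONE)[0],key=cv2.contourArea); print('colour rect',cv2.minAreaRect(W(c)))
E
python3 - <<'E'
from h import *
gear('w3')
z=np.load('w3.npz'); cv2.imwrite('pics/w3c.png',cv2.resize(z['im'][0:210,230:430,::-1],None,fx=2.8,fy=2.8,interpolation=cv2.INTER_CUBIC))
E
```

```text
top rect ((564.9556884765625, 61.68125915527344), (129.8877410888672, 115.00106048583984), 79.218994140625) z med 0.02957011362864636
 hole 566.7 31.2 [46.7 46.9]
 hole 578.3 91.5 [31.1 31.5]
colour rect ((561.3961181640625, 62.487083435058594), (156.27891540527344, 123.56034088134766), 79.140380859375)
```

View pics/w3c.png

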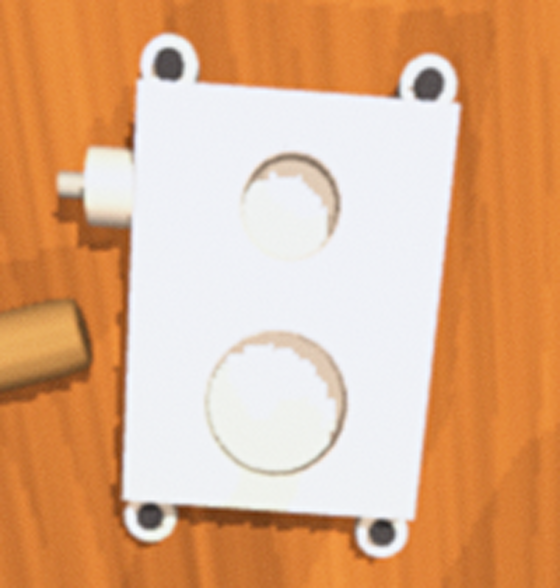

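```bash
python3 - <<'E'
from h import *
z=np.load('w3.npz'); K,E,im,d=z['K'],z['E'],z['im'],z['d']
o=get_obs(); Rm=R.from_rotvec(o['tcp_rot']).as_matrix(); p=np.array(o['position'])
print('cam in tool',(Rm.T@(-E[:3,:3].T@E[:3,3]-p)).round(4),'axes',(Rm.T@E[:3,:3].T).round(4).tolist())
P=(cloud(d,K,E)-p)@Rm
g=cv2.cvtColor(im,cv2.COLOR_RGB2GRAY)
for r in (252,258,265,275,300,320,330): print(r,g[r,270:375:3].tolist())
q=P[300:345,300:345].reshape(-1,3)
for lo,hi in((-.0235,-.0175),(-.018,-.006)):
    s=q[(q[:,2]>lo)&(q[:,2]<hi)]; print('shaft',lo,len(s),s.mean(0).round(4) if len(s) else '', s.min(0).round(4),s.max(0).round(4))
q=P[245:290,270:375].reshape(-1,3); s=q[(q[:,2]>-.0)&(q[:,2]<.02)]; print('wheel',s.min(0).round(4),s.max(0).round(4),s.mean(0).round(4),len(s))
# top/scene camera check on gearbox
z=np.load('top0.npz'); K,E=z['K'],z['E']; im=z['im']; hsv=cv2.cvtColor(im,cv2.COLOR_RGB2HSV)
P=cloud(z['d'],K,E); m=((P[...,2]>.022)&(P[...,2]<.04)&(hsv[...,1]<80)&(np.hypot(P[...,0]-.57,P[...,1]-.06)<.088)); print('top',P[m].mean(0).round(4),m.sum())
E
```

```text
cam in tool [ 0.0723 -0.0005 -0.1455] axes [[-0.0008, 0.9579, 0.2872], [1.0, 0.0009, -0.0001], [-0.0003, 0.2872, -0.9579]]
252 [37, 35, 49, 57, 76, 79, 47, 45, 127, 129, 98, 94, 110, 119, 102, 107, 104, 101, 103, 85, 109, 116, 142, 131, 107, 138, 157, 152, 153, 149, 147, 143, 143, 138, 138]
258 [45, 36, 31, 37, 36, 36, 40, 82, 101, 58, 111, 167, 101, 95, 139, 215, 213, 112, 104, 173, 217, 209, 104, 83, 93, 110, 141, 128, 134, 81, 38, 39, 41, 32, 52]
265 [108, 104, 97, 87, 75, 68, 85, 161, 98, 92, 197, 228, 222, 216, 211, 217, 208, 213, 211, 212, 213, 213, 210, 217, 220, 210, 112, 77, 94, 107, 74, 73, 78, 76, 79]
275 [111, 109, 109, 94, 144, 80, 192, 213, 212, 212, 215, 215, 208, 214, 209, 215, 210, 214, 213, 213, 211, 212, 214, 214, 214, 217, 216, 215, 210, 113, 90, 85, 31, 31, 33]
300 [19, 15, 13, 19, 17, 18, 14, 20, 14, 19, 16, 16, 13, 66, 75, 77, 76, 76, 78, 78, 77, 74, 14, 15, 17, 14, 14, 13, 9, 17, 11, 13, 13, 10, 10]
320 [22, 19, 11, 18, 16, 12, 17, 24, 18, 15, 18, 14, 51, 128, 137, 136, 136, 138, 156, 161, 161, 143, 53, 13, 13, 14, 7, 8, 12, 18, 9, 12, 5, 13, 17]
330 [12, 17, 16, 10, 11, 9, 12, 7, 8, 16, 11, 2, 113, 133, 133, 145, 152, 156, 157, 158, 161, 158, 132, 17, 17, 15, 14, 11, 15, 9, 8, 14, 10, 17, 13]
shaft -0.0235 1101 [ 0.0013 -0.0005 -0.0199] [-0.0068 -0.0081 -0.0235] [ 0.0078  0.0077 -0.0175]
shaft -0.018 591 [ 0.0049 -0.0003 -0.0129] [-0.0103 -0.0085 -0.018 ] [ 0.0079  0.0083 -0.006 ]
wheel [ 0.0026 -0.02    0.    ] [0.0202 0.0189 0.017 ] [ 0.0122 -0.0008  0.0058] 2832
top [0.5709 0.0681 0.0304] 1539
```

Emit:
move_arm --steps '[{"translation": [2,0.3,2.5],"roll": 0},{"translation": [2,0.3,3.5],"roll": 0},{"translation": [0.9,0.03,3.5],"roll": 0},{"translation": [0,0,3.5],"roll": 0},{"translation": [0,0,3],"roll": 0}]'

```text
time: 7.75
position: [0.5663, 0.0302, 0.098]
tcp_rot: [-2.347, -2.087, 0.001]
ft_force: [0.4, -0.5, -1.1]
gripper_width: 0.011
gripper_force: 25.0
```

Emit:
move_arm --steps '[{"translation": [0,0,2],"roll": 0},{"translation": [0,0,0.5],"roll": 0},{"translation": [0,0,0],"roll": 0},{"translation": [0,0,0],"roll": 0},{"translation": [0,0,0],"roll": 0}]'

```text
time: 8.17
position: [0.5686, 0.0289, 0.0772]
tcp_rot: [2.348, 2.084, 0.003]
ft_force: [-0.2, -0.5, -1.4]
gripper_width: 0.0106
gripper_force: 25.0
```

Emit:
move_arm --steps '[{"translation": [0,0,0],"roll": 0},{"translation": [0,0,0],"roll": 0},{"translation": [0,0,0],"roll": 0},{"translation": [0,0,0],"roll": 0},{"translation": [0,0,0],"roll": 0}]'

```text
time: 8.58
position: [0.5672, 0.0292, 0.0755]
tcp_rot: [2.349, 2.085, 0.001]
ft_force: [0.1, -0.3, -1.5]
gripper_width: 0.0111
gripper_force: 25.0
```

```bash
cat >> h.py <<'E'
def held(tag):
    z=np.load(tag+'.npz'); K,E,d=z['K'],z['E'],z['d']; o=get_obs(); Rm=R.from_rotvec(o['tcp_rot']).as_matrix(); p=np.array(o['position'])
    q=(cloud(d,K,E)-p)@Rm; q=q[270:350,290:360].reshape(-1,3); s=q[(q[:,2]>-.024)&(q[:,2]<-.0175)&(abs(q[:,1])<.0068)]; print('cam in tool',(Rm.T@(-E[:3,:3].T@E[:3,3]-p)).round(4),'shaft top',len(s),s.mean(0).round(4))
    return q
E
python3 - <<'E'
from h import *
wrist('w4'); held('w4'); plan((.5671,.030,.075)); gear('w4')
E
```

```text
pos [0.5672 0.0292 0.0755] rot y ang -0.119 z [ 0.001 -0.    -1.   ] shift cm [ -9.63 -55.97   7.52]  F [ 0.1 -0.3 -1.5] w 0.0111 t 8.58
cam in tool [ 0.0721 -0.0004 -0.1456] shaft top 1042 [ 0.0007 -0.0001 -0.0199]
pos [0.5671 0.0291 0.0754] rot y ang -0.119 z [ 0. -0. -1.] shift cm [ 0.08 -0.01  0.04]  F [-0.3 -0.2 -0.4] w 0.0111 t 8.63
top rect ((565.4493408203125, 62.68058776855469), (128.02687072753906, 114.45799255371094), 79.20565032958984) z med 0.02952680978210271
 hole 578.7 92.2 [30.7 30.9]
colour rect ((564.4075317382812, 73.61344909667969), (133.68511962890625, 121.22883605957031), 79.25933074951172)
```

View pics/w4.png

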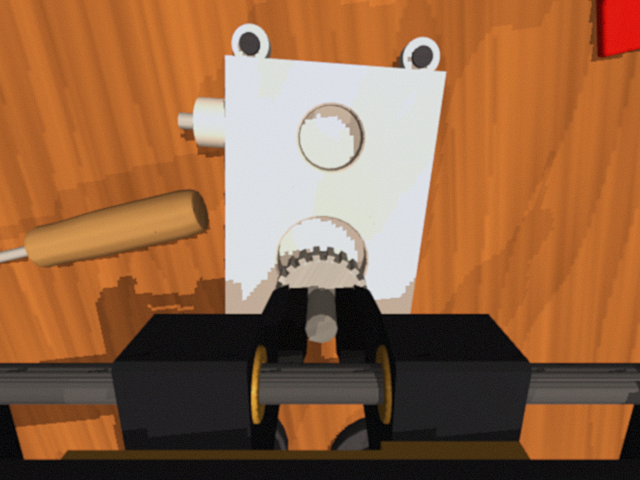

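The held wheel sits just in front of the big pocket's mouth, roughly centred on it at (322,250). The small pocket's mouth is at (331,137). I need about 1 mm more in tool x, then I can lower it.

Emit:
move_arm --steps '[{"translation": [0.1,0,1],"roll": 0},{"translation": [0,0,1.2],"roll": 0},{"translation": [0,0,0.8],"roll": 0},{"translation": [0,0,0.5],"roll": 0},{"translation": [0,0,0],"roll": 0}]'

```text
time: 9.05
position: [0.5655, 0.0304, 0.0379]
tcp_rot: [-2.347, -2.083, 0.004]
ft_force: [-1.1, -0.0, -2.2]
gripper_width: 0.0111
gripper_force: 25.0
```

Emit:
move_arm --steps '[{"translation": [0,0,0],"roll": 0},{"translation": [0,0,0],"roll": 0},{"translation": [0,0,0],"roll": 0},{"translation": [0,0,0],"roll": 0},{"translation": [0,0,0],"roll": 0}]'

```text
time: 9.47
position: [0.5675, 0.0301, 0.0406]
tcp_rot: [2.349, 2.085, 0.001]
ft_force: [-0.3, -0.5, -1.6]
gripper_width: 0.0108
gripper_force: 25.0
```

Emit:
move_arm --steps '[{"translation": [0,0,0.3],"roll": 0},{"translation": [0,0,0.3],"roll": 0},{"translation": [0,0,0.2],"roll": 0},{"translation": [0,0,0],"roll": 0},{"translation": [0,0,0],"roll": 0}]'

```text
time: 9.88
position: [0.567, 0.0302, 0.032]
tcp_rot: [-2.349, -2.085, 0.0]
ft_force: [0.5, -0.1, -1.7]
gripper_width: 0.0108
gripper_force: 25.0
```

Emit:
move_arm --steps '[{"translation": [0,0,0],"roll": 0},{"translation": [0,0,0],"roll": 0},{"translation": [0,0,0],"roll": 0},{"translation": [0,0,0],"roll": 0},{"translation": [0,0,0],"roll": 0}]'

```text
time: 10.3
position: [0.5672, 0.0302, 0.0322]
tcp_rot: [2.35, 2.085, 0.0]
ft_force: [0.8, 0.2, -1.2]
gripper_width: 0.0113
gripper_force: 25.0
```

Emit:
move_arm --steps '[{"translation": [0,0,0],"roll": 0},{"translation": [0,0,0],"roll": 0},{"translation": [0,0,0],"roll": 0},{"translation": [0,0,0],"roll": 0},{"translation": [0,0,0],"roll": 0}]' --jaw -0.4

```text
time: 10.72
position: [0.5673, 0.0301, 0.0323]
tcp_rot: [2.349, 2.085, 0.0]
ft_force: [0.2, -1.3, 0.9]
gripper_width: 0.0262
gripper_force: 0.0
```

Emit:
move_arm --steps '[{"translation": [0,0,-0.5],"roll": 0},{"translation": [0,0,-1.5],"roll": 0},{"translation": [0,0,-3],"roll": 0},{"translation": [0,0,-3.5],"roll": 0},{"translation": [0,0,-3.5],"roll": 0}]'

```text
time: 11.13
position: [0.5664, 0.0303, 0.1532]
tcp_rot: [-2.349, -2.085, 0.002]
ft_force: [1.8, 0.3, 1.1]
gripper_width: 0.0265
gripper_force: 0.0
```

```bash
python3 - <<'E'
from h import *
plan((.435,.270,.15))
E
```

```text
pos [0.5664 0.0303 0.1532] rot y ang -0.119 z [-0.002  0.    -1.   ] shift cm [ 22.24 -15.89   0.35]  F [1.8 0.3 1.1] w 0.0265 t 11.13
```

Emit:
move_arm --steps '[{"translation": [2.8,-2,0],"roll": 0},{"translation": [2.8,-2,0],"roll": 0},{"translation": [2.8,-2,0],"roll": 0},{"translation": [2.8,-2,0],"roll": 0},{"translation": [2.8,-2,0],"roll": 0}]' --jaw 0

```text
time: 11.55
position: [0.4836, 0.1822, 0.1528]
tcp_rot: [2.35, 2.085, 0.001]
ft_force: [1.0, 0.9, 0.1]
gripper_width: 0.0444
gripper_force: 0.0
```

Emit:
move_arm --steps '[{"translation": [2.8,-2,0],"roll": 0},{"translation": [2.8,-2,0],"roll": 0},{"translation": [2.6,-1.9,0],"roll": 0},{"translation": [0,0,0],"roll": 0},{"translation": [0,0,0],"roll": 0}]'

```text
time: 11.97
position: [0.4348, 0.2707, 0.1526]
tcp_rot: [2.346, 2.089, 0.001]
ft_force: [0.7, 0.2, 1.6]
gripper_width: 0.0443
gripper_force: 0.0
```

Emit:
move_arm --steps '[{"translation": [0,0,0],"roll": 0},{"translation": [0,0,0],"roll": 0},{"translation": [0,0,0],"roll": 0},{"translation": [0,0,0],"roll": 0},{"translation": [0,0,0],"roll": 0}]'

```text
time: 12.38
position: [0.4361, 0.2687, 0.1522]
tcp_rot: [2.351, 2.084, -0.0]
ft_force: [-0.5, 0.2, -0.2]
gripper_width: 0.044
gripper_force: 0.0
```

```bash
python3 - <<'E'
from h import *
im,d,K,E=wrist('w5')
P=cloud(d,K,E)
m=comp(P,(.38,.49,.22,.32),(.007,.045)).astype(np.uint8); n,l,st,ce=cv2.connectedComponentsWithStats(m)
for i in range(1,n):
    if st[i,4]>100:
        print(st[i],ce[i].round(1)); q=P[l==i]
        for lo,hi in((.007,.017),(.031,.041)):
            s=q[(q[:,2]>lo)&(q[:,2]<hi)]; print(lo,len(s),s.mean(0).round(4),((s.min(0)+s.max(0))/2).round(4))
        u,v=ce[i].astype(int); pin('w5',u,v,45)
E
```

```text
pos [0.4361 0.2687 0.1522] rot y ang -0.121 z [-0. -0. -1.] shift cm [-31.92 -40.07  15.22]  F [-0.5  0.2 -0.2] w 0.044 t 12.38
[303 202  32  33 730] [318.5 218.6]
0.007 427 [0.4344 0.2729 0.0115] [0.4338 0.2701 0.0119]
0.031 237 [0.4338 0.2704 0.0352] [0.4337 0.2701 0.0342]
w5 circle@12mm 434.3 270.7 r 12.8 shaft pts 252 [0.4339 0.2707 0.0348] [0.4337 0.2701 0.0326]
   wheel pts 427 [0.4344 0.2729 0.0115] [0.4338 0.2701 0.0119]
```

Emit:
move_arm --steps '[{"translation": [0.1,-0.1,3],"roll": 0},{"translation": [0.03,-0.1,3.5],"roll": 0},{"translation": [0,-0.05,3],"roll": 0},{"translation": [0,0,2],"roll": 0},{"translation": [0,0,1],"roll": 0}]'

```text
time: 12.85
position: [0.4314, 0.2701, 0.0242]
tcp_rot: [-2.349, -2.084, 0.007]
ft_force: [-0.7, -2.1, 0.6]
gripper_width: 0.0438
gripper_force: 0.0
```

Emit:
move_arm --steps '[{"translation": [0,0,0.5],"roll": 0},{"translation": [0,0,0.3],"roll": 0},{"translation": [0,0,0],"roll": 0},{"translation": [0,0,0],"roll": 0},{"translation": [0,0,0],"roll": 0}]'

```text
time: 13.27
position: [0.4344, 0.2714, 0.0205]
tcp_rot: [2.349, 2.085, 0.004]
ft_force: [-0.3, -0.3, 0.1]
gripper_width: 0.0439
gripper_force: 0.0
```

```bash
python3 - <<'E'
from h import *
plan((.4338,.2703,.016))
E
```

```text
pos [0.4344 0.2714 0.0205] rot y ang -0.119 z [ 0.002  0.001 -1.   ] shift cm [-0.12 -0.05  0.45]  F [-0.3 -0.3  0.1] w 0.0439 t 13.27
```

Emit:
move_arm --steps '[{"translation": [0,0,0.3],"roll": 0},{"translation": [0,0,0],"roll": 0},{"translation": [0,0,0],"roll": 0},{"translation": [0,0,0],"roll": 0},{"translation": [0,0,0],"roll": 0}]'

```text
time: 13.68
position: [0.4333, 0.2711, 0.0163]
tcp_rot: [2.35, 2.085, 0.0]
ft_force: [0.1, -0.1, -0.4]
gripper_width: 0.0437
gripper_force: 0.0
```

Emit:
move_arm --steps '[{"translation": [0,0,0],"roll": 0},{"translation": [0,0,0],"roll": 0},{"translation": [0,0,0],"roll": 0},{"translation": [0,0,0],"roll": 0},{"translation": [0,0,0],"roll": 0}]' --jaw -1

```text
time: 14.1
position: [0.4333, 0.271, 0.0162]
tcp_rot: [2.35, 2.085, 0.0]
ft_force: [0.0, -0.1, -0.8]
gripper_width: 0.013
gripper_force: 0.1
```

Emit:
move_arm --steps '[{"translation": [0,0,0],"roll": 0},{"translation": [0,0,0],"roll": 0},{"translation": [0,0,0],"roll": 0},{"translation": [0,0,0],"roll": 0},{"translation": [0,0,0],"roll": 0}]'

```text
time: 14.52
position: [0.4332, 0.271, 0.0161]
tcp_rot: [-2.35, -2.085, 0.0]
ft_force: [0.3, 0.9, -0.4]
gripper_width: 0.0111
gripper_force: 25.0
```

```bash
python3 - <<'E'
from h import *
plan((.5787,.0922,.16)); 
E
```

```text
pos [0.4332 0.271  0.0161] rot y ang -0.119 z [-0. -0. -1.] shift cm [-16.03  16.56 -14.39]  F [ 0.3  0.9 -0.4] w 0.0111 t 14.52
```

Emit:
move_arm --steps '[{"translation": [0,0,-2],"roll": 0},{"translation": [0,0,-3],"roll": 0},{"translation": [-1,1,-2.4],"roll": 0},{"translation": [-2.5,2.5,0],"roll": 0},{"translation": [-2.7,2.8,0],"roll": 0}]'

```text
time: 14.93
position: [0.4896, 0.2027, 0.0923]
tcp_rot: [2.345, 2.088, 0.005]
ft_force: [0.2, -0.1, -0.0]
gripper_width: 0.0111
gripper_force: 25.0
```

Emit:
move_arm --steps '[{"translation": [-2.7,2.8,0],"roll": 0},{"translation": [-2.7,2.8,0],"roll": 0},{"translation": [-2.4,2.6,0],"roll": 0},{"translation": [-1.5,1.6,0],"roll": 0},{"translation": [-0.5,0.5,0],"roll": 0}]'

```text
time: 15.35
position: [0.5815, 0.0893, 0.0905]
tcp_rot: [2.352, 2.08, 0.001]
ft_force: [-0.5, 0.2, -0.6]
gripper_width: 0.0109
gripper_force: 25.0
```

Emit:
move_arm --steps '[{"translation": [0,0,0],"roll": 0},{"translation": [0,0,0],"roll": 0},{"translation": [0,0,0],"roll": 0},{"translation": [0,0,0],"roll": 0},{"translation": [0,0,0],"roll": 0}]'

```text
time: 15.77
position: [0.5783, 0.0937, 0.0902]
tcp_rot: [-2.348, -2.087, 0.0]
ft_force: [0.9, 0.3, -0.4]
gripper_width: 0.011
gripper_force: 25.0
```

```bash
python3 - <<'E'
from h import *
wrist('w6'); held('w6'); plan((.5787,.0922,.075))
E
```

```text
pos [0.5783 0.0937 0.0902] rot y ang -0.117 z [-0.  0. -1.] shift cm [-16.07 -56.34   9.04]  F [ 0.9  0.3 -0.4] w 0.011 t 15.77
cam in tool [ 0.0723 -0.0007 -0.1454] shaft top 976 [ 0.     -0.0001 -0.0194]
pos [0.5785 0.0935 0.0902] rot y ang -0.117 z [-0.  0. -1.] shift cm [-0.13  0.03  1.52]  F [0.3 0.6 0.2] w 0.0109 t 15.82
```

View pics/w6.png

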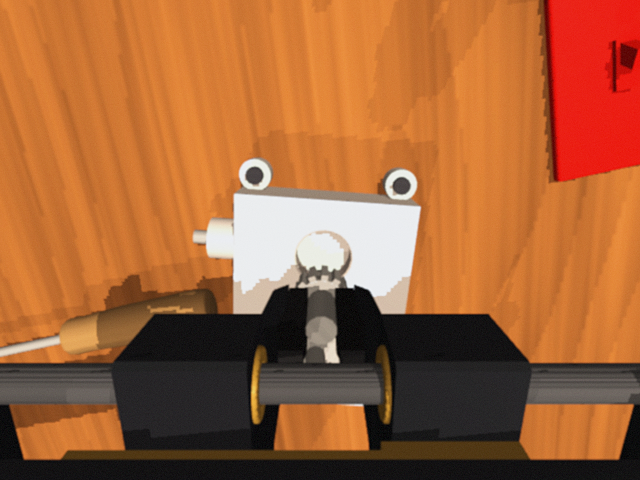

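The held small wheel lines up with the small pocket's mouth at (323,255). It needs only a 1 mm correction, so I'll lower it.

Emit:
move_arm --steps '[{"translation": [-0.1,0.03,1],"roll": 0},{"translation": [0,0,1.5],"roll": 0},{"translation": [0,0,1],"roll": 0},{"translation": [0,0,0],"roll": 0},{"translation": [0,0,0],"roll": 0}]'

```text
time: 16.23
position: [0.5784, 0.0916, 0.0541]
tcp_rot: [-2.348, -2.084, 0.003]
ft_force: [-0.5, 0.4, -1.0]
gripper_width: 0.0111
gripper_force: 25.0
```

Emit:
move_arm --steps '[{"translation": [0,0,0.5],"roll": 0},{"translation": [0,0,0.5],"roll": 0},{"translation": [0,0,0.4],"roll": 0},{"translation": [0,0,0],"roll": 0},{"translation": [0,0,0],"roll": 0}]'

```text
time: 16.65
position: [0.5791, 0.0914, 0.0409]
tcp_rot: [-2.349, -2.085, 0.001]
ft_force: [0.1, 0.8, -0.5]
gripper_width: 0.0115
gripper_force: 25.0
```

Emit:
move_arm --steps '[{"translation": [0,0,0],"roll": 0},{"translation": [0,0,0],"roll": 0},{"translation": [0,0,0],"roll": 0},{"translation": [0,0,0],"roll": 0},{"translation": [0,0,0],"roll": 0}]'

```text
time: 17.07
position: [0.5794, 0.0914, 0.0413]
tcp_rot: [2.349, 2.085, 0.0]
ft_force: [-0.1, 1.0, -0.4]
gripper_width: 0.0112
gripper_force: 25.0
```

```bash
python3 - <<'E'
from h import *
plan((.5787,.0925,.0324))
E
```

```text
pos [0.5794 0.0914 0.0413] rot y ang -0.119 z [ 0. -0. -1.] shift cm [ 0.1  -0.08  0.89]  F [-0.1  1.  -0.4] w 0.0112 t 17.07
```

Emit:
move_arm --steps '[{"translation": [0.1,-0.08,0.3],"roll": 0},{"translation": [0,0,0.3],"roll": 0},{"translation": [0,0,0.3],"roll": 0},{"translation": [0,0,0],"roll": 0},{"translation": [0,0,0],"roll": 0}]'

```text
time: 17.48
position: [0.5787, 0.0926, 0.0321]
tcp_rot: [-2.35, -2.085, -0.0]
ft_force: [0.4, 0.7, 1.2]
gripper_width: 0.0112
gripper_force: 25.0
```

Emit:
move_arm --steps '[{"translation": [0,0,0],"roll": 0},{"translation": [0,0,0],"roll": 0},{"translation": [0,0,0],"roll": 0},{"translation": [0,0,0],"roll": 0},{"translation": [0,0,0],"roll": 0}]'

```text
time: 17.9
position: [0.5786, 0.0926, 0.0321]
tcp_rot: [-2.35, -2.085, -0.0]
ft_force: [0.4, 0.3, 0.3]
gripper_width: 0.0109
gripper_force: 25.0
```

Emit:
move_arm --steps '[{"translation": [0,0,0],"roll": 0},{"translation": [0,0,0],"roll": 0},{"translation": [0,0,0],"roll": 0},{"translation": [0,0,0],"roll": 0},{"translation": [0,0,0],"roll": 0}]' --jaw -0.4

```text
time: 18.32
position: [0.5786, 0.0925, 0.0321]
tcp_rot: [-2.35, -2.085, 0.0]
ft_force: [-0.3, 0.2, 0.7]
gripper_width: 0.0262
gripper_force: 0.0
```

Emit:
move_arm --steps '[{"translation": [0,0,-0.5],"roll": 0},{"translation": [0,0,-1.5],"roll": 0},{"translation": [0,0,-3],"roll": 0},{"translation": [0,0,-3.5],"roll": 0},{"translation": [0,0,-3.5],"roll": 0}]'

```text
time: 18.73
position: [0.5779, 0.0925, 0.1532]
tcp_rot: [-2.349, -2.085, 0.002]
ft_force: [1.3, -0.2, -0.5]
gripper_width: 0.0263
gripper_force: 0.0
```

```bash
python3 - <<'E'
from h import *
plan((.555,-.018,.26))
E
```

```text
pos [0.5779 0.0925 0.1532] rot y ang -0.119 z [-0.002  0.    -1.   ] shift cm [-11.25  -0.98 -10.67]  F [ 1.3 -0.2 -0.5] w 0.0263 t 18.73
```

Emit:
move_arm --steps '[{"translation": [0,0,-3.5],"roll": 0},{"translation": [-2,-0.2,-3],"roll": 0},{"translation": [-3,-0.3,-2.5],"roll": 0},{"translation": [-3.3,-0.3,-1.5],"roll": 0},{"translation": [-3,-0.2,0],"roll": 0}]' --jaw -1

```text
time: 19.15
position: [0.5569, -0.0199, 0.2624]
tcp_rot: [2.343, 2.082, 0.007]
ft_force: [1.0, -0.2, 0.6]
gripper_width: 0.0003
gripper_force: 0.0
```

Emit:
move_arm --steps '[{"translation": [0,0,0],"roll": 0},{"translation": [0,0,0],"roll": 0},{"translation": [0,0,0],"roll": 0},{"translation": [0,0,0],"roll": 0},{"translation": [0,0,0],"roll": 0}]'

```text
time: 19.57
position: [0.5552, -0.0173, 0.2567]
tcp_rot: [-2.347, -2.087, 0.001]
ft_force: [-0.4, 1.2, -0.4]
gripper_width: 0.0007
gripper_force: 0.0
```

```bash
python3 - <<'E'
from h import *
im,d,K,E=wrist('w7'); P=cloud(d,K,E)
for n,(x,y) in dict(big=(.567,.0313),small=(.5787,.0922)).items():
    for lo,hi in((.02,.034),(.044,.06)):
        q=P[comp(P,(x-.02,x+.02,y-.02,y+.02),(lo,hi))]
        if lo>.03: print(n,len(q),q.mean(0).round(4),np.percentile(q,95,0).round(4))
cv2.imwrite('pics/w7c.png',cv2.resize(im[0:210,230:430,::-1],None,fx=2.8,fy=2.8,interpolation=cv2.INTER_CUBIC))
plan((.57,-.21,.26))
E
```

```text
pos [ 0.5552 -0.0173  0.2567] rot y ang -0.118 z [-0.001  0.    -1.   ] shift cm [ -4.79 -55.32  25.72]  F [-0.4  1.2 -0.4] w 0.0007 t 19.57
big 145 [0.5663 0.0302 0.0515] [0.5709 0.0351 0.0528]
small 180 [0.5775 0.091  0.0511] [0.5823 0.0957 0.0526]
pos [ 0.5552 -0.0174  0.2567] rot y ang -0.117 z [-0.001  0.    -1.   ] shift cm [-18.95   3.72  -0.33]  F [-0.8 -0.2 -0.2] w 0.0005 t 19.62
```

View pics/w7c.png

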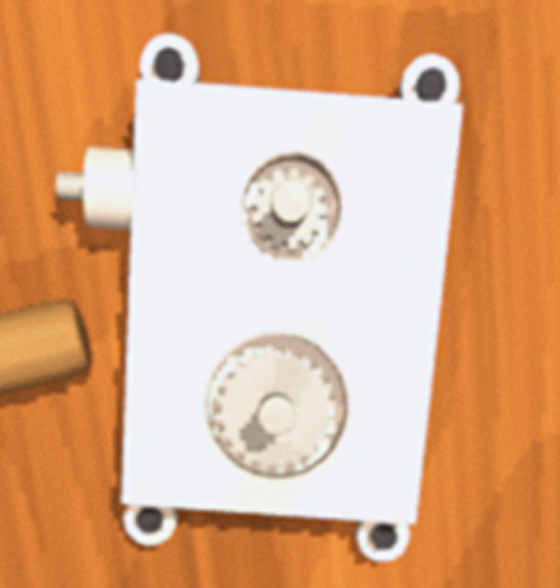

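Both pinions are seated upright and centred, with the shaft tops measuring about 52 mm high as expected. In the crop the small one is at (290,200) and the big one at (277,410). Next I'll look at the slim can's cap.

Emit:
move_arm --steps '[{"translation": [-3,0.6,-0.3],"roll": 0},{"translation": [-3.5,0.7,0],"roll": 0},{"translation": [-3.5,0.7,0],"roll": 0},{"translation": [-3.5,0.7,0],"roll": 0},{"translation": [-3.5,0.7,0],"roll": 0}]'

```text
time: 20.03
position: [0.5691, -0.1919, 0.2599]
tcp_rot: [-2.347, -2.087, 0.0]
ft_force: [-0.2, -0.1, -0.3]
gripper_width: 0.0006
gripper_force: 0.0
```

Emit:
move_arm --steps '[{"translation": [-2,0.3,0],"roll": 0},{"translation": [0,0,0],"roll": 0},{"translation": [0,0,0],"roll": 0},{"translation": [0,0,0],"roll": 0},{"translation": [0,0,0],"roll": 0}]'

```text
time: 20.45
position: [0.5696, -0.2099, 0.26]
tcp_rot: [-2.347, -2.087, -0.0]
ft_force: [0.4, -0.1, 0.5]
gripper_width: 0.0004
gripper_force: 0.0
```

```bash
python3 - <<'E'
from h import *
im,d,K,E=wrist('w8'); P=cloud(d,K,E)
m=comp(P,(.53,.64,-.18,-.05),(.153,.172)); 
q=P[m]; print(len(q)); 
n,l,st,ce=cv2.connectedComponentsWithStats(cv2.morphologyEx(m.astype(np.uint8),cv2.MORPH_OPEN,np.ones((7,7))))
for i in range(1,n):
    if st[i,4]>50:
        c=max(cv2.findContours((l==i).astype(np.uint8),cv2.RETR_EXTERNAL,cv2.CHAIN_APPROX_NONE)[0],key=len)
        W=np.array([ray(a,b,.162,K,E)[:2]*1000 for a,b in c[:,0]],np.float32)
        print(st[i],ce[i].round(1),P[l==i].mean(0).round(4),np.median(P[l==i][:,2]).round(4),cv2.minEnclosingCircle(W),cv2.fitEllipse(W))
E
```

```text
pos [ 0.5696 -0.2099  0.26  ] rot y ang -0.117 z [-0.     0.001 -1.   ] shift cm [ 14.17 -59.01  26.03]  F [ 0.4 -0.1  0.5] w 0.0004 t 20.45
1069
[326  84  32  40 947] [341.8 105.2] [ 0.5908 -0.1314  0.1611] 0.1614 ((590.9622802734375, -130.6480255126953), 11.287474632263184) ((590.7622680664062, -131.58570861816406), (18.23556137084961, 21.408992767333984), 160.94119262695312)
```

View pics/w8.png

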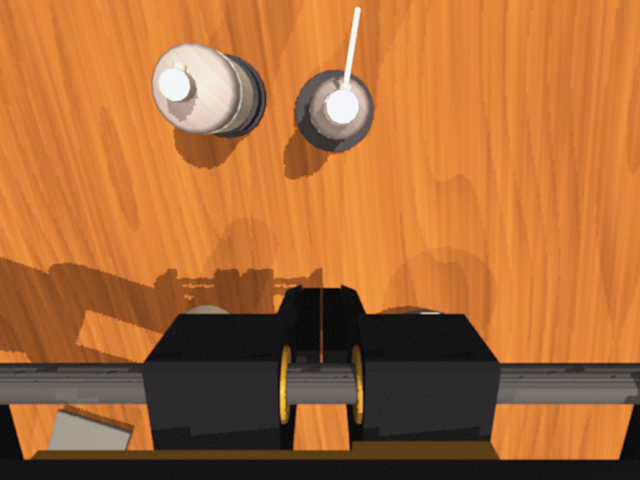

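The slim can's cap with the straw is at (342,106). The stout can's cap is at (174,84), well clear to the left.

Emit:
move_arm --steps '[{"translation": [2,0.4,1],"roll": 0},{"translation": [2.5,0.4,1],"roll": 0},{"translation": [2.5,0.36,1],"roll": 0},{"translation": [0.9,0,1],"roll": 0},{"translation": [0,0,1],"roll": 0}]'

```text
time: 20.92
position: [0.5906, -0.1315, 0.2098]
tcp_rot: [2.345, 2.09, 0.001]
ft_force: [-0.6, -0.6, -0.0]
gripper_width: 0.0004
gripper_force: 0.0
```

Emit:
move_arm --steps '[{"translation": [0,0,1],"roll": 0},{"translation": [0,0,0.8],"roll": 0},{"translation": [0,0,0],"roll": 0},{"translation": [0,0,0],"roll": 0},{"translation": [0,0,0],"roll": 0}]'

```text
time: 21.33
position: [0.5905, -0.1355, 0.1926]
tcp_rot: [2.35, 2.084, 0.0]
ft_force: [0.1, -0.0, -0.7]
gripper_width: 0.0004
gripper_force: 0.0
```

```bash
python3 - <<'E'
from h import *
plan((.5905,-.1322,.162))
E
```

```text
pos [ 0.5905 -0.1355  0.1926] rot y ang -0.120 z [ 0.001 -0.    -1.   ] shift cm [ 0.33 -0.04  3.06]  F [ 0.1 -0.  -0.7] w 0.0004 t 21.33
```

Emit:
move_arm --steps '[{"translation": [0.3,0,0.8],"roll": 0},{"translation": [0,0,0.8],"roll": 0},{"translation": [0,0,0.5],"roll": 0},{"translation": [0,0,0.3],"roll": 0},{"translation": [0,0,0],"roll": 0}]'

```text
time: 21.75
position: [0.5901, -0.1312, 0.1669]
tcp_rot: [-2.348, -2.084, 0.001]
ft_force: [0.1, -0.9, -0.3]
gripper_width: 0.0005
gripper_force: 0.0
```

Emit:
move_arm --steps '[{"translation": [0,0,0],"roll": 0},{"translation": [0,0,0],"roll": 0},{"translation": [0,0,0],"roll": 0},{"translation": [0,0,0],"roll": 0},{"translation": [0,0,0],"roll": 0}]'

```text
time: 22.17
position: [0.5909, -0.1315, 0.1685]
tcp_rot: [2.349, 2.085, 0.0]
ft_force: [0.6, 0.1, -0.2]
gripper_width: 0.0004
gripper_force: 0.0
```

```bash
python3 - <<'E'
from h import *
plan((.5905,-.1322,.162))
E
```

```text
pos [ 0.5909 -0.1315  0.1685] rot y ang -0.119 z [ 0. -0. -1.] shift cm [-0.07 -0.03  0.65]  F [ 0.6  0.1 -0.2] w 0.0004 t 22.17
```

Centred over the cap to within 1 mm. Pressing slowly.

Emit:
move_arm --steps '[{"translation": [-0.05,0,0.2],"roll": 0},{"translation": [0,0,0.2],"roll": 0},{"translation": [0,0,0.2],"roll": 0},{"translation": [0,0,0.1],"roll": 0},{"translation": [0,0,0.1],"roll": 0}]'

```text
time: 22.58
position: [0.5907, -0.132, 0.1604]
tcp_rot: [2.35, 2.085, -0.0]
ft_force: [-1.4, 1.2, 3.4]
gripper_width: 0.0005
gripper_force: 2.0
```

Emit:
move_arm --steps '[{"translation": [0,0,0.1],"roll": 0},{"translation": [0,0,0.1],"roll": 0},{"translation": [0,0,0.1],"roll": 0},{"translation": [0,0,0],"roll": 0},{"translation": [0,0,0],"roll": 0}]'

```text
time: 23.0
position: [0.5907, -0.132, 0.1576]
tcp_rot: [2.349, 2.085, -0.0]
ft_force: [-1.9, 0.2, 6.2]
gripper_width: 0.0004
gripper_force: 2.8
```

Emit:
move_arm --steps '[{"translation": [0,0,0.1],"roll": 0},{"translation": [0,0,0.05],"roll": 0},{"translation": [0,0,0.05],"roll": 0},{"translation": [0,0,0],"roll": 0},{"translation": [0,0,0],"roll": 0}]'

```text
time: 23.42
position: [0.5907, -0.132, 0.1557]
tcp_rot: [2.349, 2.085, -0.0]
ft_force: [-3.3, -0.2, 7.0]
gripper_width: 0.0003
gripper_force: 3.3
```

Emit:
move_arm --steps '[{"translation": [0,0,0.05],"roll": 0},{"translation": [0,0,0.05],"roll": 0},{"translation": [0,0,0],"roll": 0},{"translation": [0,0,0],"roll": 0},{"translation": [0,0,0],"roll": 0}]'

```text
time: 23.83
position: [0.5907, -0.132, 0.1554]
tcp_rot: [2.349, 2.085, -0.0]
ft_force: [-4.3, 1.3, 10.7]
gripper_width: 0.0003
gripper_force: 5.2
```

The force rose to 10.7 N with no further travel, so the cap is at its stop. I'll let it spring back and retreat.

Emit:
move_arm --steps '[{"translation": [0,0,0],"roll": 0},{"translation": [0,0,-0.3],"roll": 0},{"translation": [0,0,-0.5],"roll": 0},{"translation": [0,0,-0.5],"roll": 0},{"translation": [0,0,-1.5],"roll": 0}]'

```text
time: 24.25
position: [0.5893, -0.1314, 0.1801]
tcp_rot: [-2.347, -2.083, 0.003]
ft_force: [-0.0, -0.3, -0.4]
gripper_width: 0.0006
gripper_force: 0.0
```

Emit:
move_arm --steps '[{"translation": [0,0,-3],"roll": 0},{"translation": [0,0,-3],"roll": 0},{"translation": [-2,-0.2,-2],"roll": 0},{"translation": [-3,-0.6,0],"roll": 0},{"translation": [-3,-0.4,0],"roll": 0}]'

```text
time: 24.67
position: [0.57, -0.2105, 0.2643]
tcp_rot: [2.345, 2.086, 0.002]
ft_force: [0.9, -0.4, -0.6]
gripper_width: 0.0
gripper_force: 0.0
```

Emit:
move_arm --steps '[{"translation": [0,0,0],"roll": 0},{"translation": [0,0,0],"roll": 0},{"translation": [0,0,0],"roll": 0},{"translation": [0,0,0],"roll": 0},{"translation": [0,0,0],"roll": 0}]'

```text
time: 25.08
position: [0.5695, -0.2088, 0.2619]
tcp_rot: [-2.348, -2.087, -0.0]
ft_force: [0.7, 0.9, -0.9]
gripper_width: 0.0007
gripper_force: 0.0
```

```bash
python3 - <<'E'
from h import *
im,d,K,E=wrist('w9'); P=cloud(d,K,E)
q=P[comp(P,(.58,.60,-.142,-.122),(.145,.175))]; print('cap z',len(q),np.median(q[:,2]))
im,d=grab_frame('top'); K,E,_=cam('top'); P=cloud(d,K,E)
for x,y in((.567,.0313),(.5787,.0922)):
    q=P[comp(P,(x-.02,x+.02,y-.02,y+.02),(.04,.07))]; print(len(q),q.mean(0).round(3) if len(q) else '')
E
```

```text
pos [ 0.5695 -0.2088  0.2619] rot y ang -0.118 z [-0.  0. -1.] shift cm [ 14.05 -58.99  26.22]  F [ 0.7  0.9 -0.9] w 0.0007 t 25.08
cap z 899 0.16141761252559395
18 [0.566 0.034 0.052]
19 [0.576 0.095 0.051]
```

The cap is back up at 161 mm, the same as before the press, and both pinions are still standing in their pockets. Handing in.

```bash
python3 -c "
from cell import hand_in
print(hand_in())"
```

```text
the job is handed in; nothing more can be done
None
```

I handed the job in at about 25 s, with no verdict shown: both pinions measured upright and seated in their pockets, and the slim can's nozzle was pressed to its stop at about 11 N and sprang back to its full height.

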